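Set the turntable's speed and seat the keyed mounting post

ROBOT

A 6-joint arm with a two-finger parallel gripper is mounted at the origin on the work surface. World frame = base frame: x ahead of the robot, y to its left, z up, the work surface at z = 0. Lengths are in mm, angles in rad, forces in N, time in s.
With the tool pointing down it reaches from about 300 to 850 mm from the base axis. Payload 4.2 kg.
Tool frame: the origin (TCP) lies on the centre line of the jaws, within the pads' length; the fingertips stand 22 mm ahead of it and the grasp point (between the pads) lies 3 mm ahead of it; z points along the fingers, y is the direction in which the jaws open and shut (so a half turn about z gives the same grasp; the last joint's range is limited). The gripper opens to 91 mm and grips with 3 to 60 N. Pads are 32 mm wide; open, the fingers measure 118 mm over their backs; the gripper's body (76 mm by 178 mm) begins 60 mm behind the grasp point.
Start: joints at [-1.363, 0.32, 1.565, -0, 1.257, -0.02], TCP at [129.857, -560.159, 235.976] pointing down, gripper open.
Joint ranges: [-3.11, 3.11], [-0.84, 2.01], [0.21, 2.61], [-1.34, 4.49], [0.05, 2.63], [-2.56, 2.56]. Speed limits (rad/s): [2.57, 2.57, 3.14, 3.14, 3.14, 3.14].

INTERFACE

Orientations are given as a unit quaternion [w, x, y, z].
In Python, from rig import ctrl, viewer, workorder gives the robot as it stands.
- The arm moves only by the tool step_arm, never from a script. Its argument "steps" is a list of rows, each a list of 6 numbers: the shift along the tool's x, y, z in cm, then the turn, a rotation vector about the tool's x, y, z in rad. In form: [[x, y, z, wx, wy, wz], ...]. A call has exactly 5 rows; each row is the pose to reach, as a shift and turn from the pose commanded when the call began, along the tool's axes at that moment; what a row does not reach only later rows make up. A row lasts 1/12 s, in which the tool goes at most 41.7 mm and 7.16 degrees, less where a joint would pass 70% of its speed; a pose out of reach is approached as far as the arm can. A call with a gripper value outside its range is refused whole. "jaw" is the closure, from -1 (fully open) to 1 (shut), set as the call begins (left out, the last holds). The fingers move at their own pace and stop on an object; "newtons" is the grip in N (left out, the last holds). Time passes only in rows, so rows that repeat a pose let the fingers close, or fill a call up. It gives the time, the measured TCP pose, the force and the opening at its end, in the units of the state.
- ctrl.sense(): the state, without advancing time (a new reading comes with each control period).
- viewer.grab_frame(name): name is "scene" or "top"; returns a dict with "color" (400x640x3 uint8, red, green, blue), "K" (3x3 intrinsics, pixels), "pose" (4x4, takes a point from camera to world coordinates). Camera axes: x right, y down, z forward; pixel columns grow to the right and rows downward; lengths in mm; the calibration is good to about 2 mm. A picture is of the moment at which its call begins. There is no depth.
- workorder.sign_off(): hands the job in, once; it reports no verdict.
The state is a dict: "time": time; "joints": joint angles; "qd": joint speeds; "joint_efforts": joint torques, N m; "tool_pos": TCP position; "ee_rot": TCP orientation; "ft_force": force on the tool from outside, world axes, zero at the start; "moment": the same for the moment, N m; "opening": opening from 0.0 (shut) to 1.0 (fully open).
Only numpy, scipy, OpenCV 4.12 (cv2) and the standard library are available. Lean on these libraries where they do the work, as an engineer would, in place of code of your own. Each camera call takes 0.05 s, during which the arm holds its last target.

TASK

Get the pot turntable ready: first turn its black speed dial clockwise until the white pointer stands at the orange mark on the scale. Then take the blue keyed mounting post out of its wooden stand and push its shaft into the steel drive hub, turning it until the key slips into the keyway, and keep pushing against the spring until the post's flange is flush on the hub. Finish while still gripping the post and holding it pressed fully home; leave the little pot, the can and the brush where they are.

Things in the scene. Friction and masses are not known exactly. Their poses are not given: they have to be found in the camera images.
- turntable: White drive unit, fixed to the bench, 170 x 340 x 60 mm (its x, y, z); origin at the centre of its underside. The speed dial stands on its top at (0, -100) mm and the drive hub at (0, +85) mm in its frame; its top is 60 mm above the bench.
- dial_grip (a point): Middle of the black dial's grip bar, on the dial's vertical axis, 97 mm above the bench (bar's top at 104 mm). The bar is 42 mm long along this point's x, 14 mm thick along y, 32 mm tall, on a 44 mm disc (top at 74 mm) over a 68 mm base disc (top at 66 mm). The white pointer line on the bar points along this point's -x axis. The point turns with the dial.
- dial (a joint): Angle of the speed dial in rad, 0 to 3, growing clockwise as seen from above; at 0 the pointer points along the turntable's -x axis. It turns stiffly (0.04 N m) and stays where it is left. The turn needed is clockwise, 0.4 to 1.5 rad.
- speed_mark: Orange arrow mark lying on the scale round the dial, fixed. Origin on the dial's vertical axis, 60 mm above the bench; the arrow lies 37 to 58 mm from the axis along this body's -x axis. The dial is set when the pointer points to it, i.e. when the x axes of dial_grip and speed_mark agree.
- hub: Steel drive hub, fixed on the turntable (it does not turn): upright cylinder 54 mm in diameter, 45 mm tall; origin at the centre of its underside, 60 mm above the bench. A vertical bore of 22.5 mm diameter, with a keyway 8.4 mm wide out to 17 mm from the axis on the hub's +x side, over the full height; an orange line on the top face continues the keyway.
- hub_mouth (a point): Centre of the bore on the hub's top face, 45 mm above the hub's origin, 105 mm above the bench; axes as the hub's.
- seat (a joint): Sprung brass seat in the bore, travel in m: 0 when free (its top 15 mm above the hub's origin, 30 mm below the mouth), 0.008 when the post is fully home. It pushes back with 5.6 N at 0 and 11.2 N at 0.008, more than the post's weight, so the post rises again if it is not held down.
- post: Loose mounting post, 100 mm tall, 0.2 to 0.3 kg. Origin at the centre of the shaft's lower end, z up. It starts upright in the stand, origin 12 mm above the bench, flange resting on the stand. Origin above the hub's origin: 30 mm with the key resting on the hub's top, 15 mm with the key in and the spring free, 7 mm fully home (flange on the hub).
- post_key (a point): Lower end of the post's key, 15 mm above its origin and 15 mm out on its +x side. Steel shaft 20 mm in diameter, 38 mm long, lowest 6 mm tapering to 12 mm diameter. The brass key, 6 mm wide, stands out to 15 mm from the axis and runs from 15 to 38 mm above the origin, so plain shaft enters the bore before the key meets the hub.
- post_grip (a point): On the post's axis, 78 mm above its origin, axes as the post's: a good place to grip. Blue square block 30 x 30 mm (sides along x and y) from 44 to 94 mm above the origin, a 26 mm square black pad above it, a flange of 48 mm diameter below it from 38 to 44 mm. Orange lines on the pad, the block's +x side and the flange show the key's direction.
- stand: Wooden block 90 x 90 x 50 mm, fixed; origin at the centre of its underside. A 34 mm wide hole through its middle holds the post's shaft loosely (2 mm play).
- pot: Small terracotta pot with dark bands, 100 mm in diameter, 126 mm tall, standing on a white foam slab 160 x 160 x 40 mm at the robot's right; origin at the centre of its underside. Leave alone.
- can: Yellow and black can, 76 mm in diameter, 98 mm tall; origin at the centre of its underside. Leave alone.
- brush: Wooden brush lying flat, 190 mm long along its x axis, 14 mm wide, 10 mm high; origin under its middle. Leave alone.
- foam: White foam slab under the pot, 160 x 160 x 40 mm, fixed; origin at the centre of its underside.
There are look-alikes about, which are no part of the job. There is more than one size of the post; the job needs the middle-sized.

How it is judged (in metres and radians):
On the way, in this order (a step that is already met when the one before it is completed fails the run):
1. the dial's pointer stands at the orange mark, within 0.12 rad (angle between the x axis of dial_grip and the x axis of speed_mark, either way round below 0.12 rad), for 0.3 s.
2. the post has been lifted clear of its stand in the gripper (height (world z) of post above 0.06 m and contact force between the fingers and post above 2 N), for 0.1 s.
3. the key is in the keyway, the post upright in the hub (horizontal distance between post and hub below 0.004 m and angle between the x axis of post and the x axis of hub, either way round below 0.3 rad and angle between post's own z axis and vertical below 0.08 rad and z of post in the frame of hub below 0.024 m), for 0.1 s.
At the end, for the whole second after the job is handed in: The post is still gripped (over 2 N), at rest, key in the keyway: upright within 0.08 rad, axis within 4 mm, key direction within 0.3 rad, flange within 2 mm of the hub's top, sprung seat pressed down over 6 mm; the dial still points at the orange mark within 0.12 rad (horizontal distance between post and hub below 0.004 m and angle between the x axis of post and the x axis of hub, either way round below 0.3 rad and angle between post's own z axis and vertical below 0.08 rad and z of post in the frame of hub below 0.009 m and value of joint seat above 0.006 m and contact force between the fingers and post above 2 N and linear speed of post below 0.02 m/s and angle between the x axis of dial_grip and the x axis of speed_mark, either way round below 0.12 rad); the arm keeps its last pose, push and grip.
It fails at once if the pot is moved by more than 20 mm (distance of pot from where it was at the start of the episode above 0.02 m).
It fails at once if the can is moved by more than 20 mm (distance of can from where it was at the start of the episode above 0.02 m).
It fails at once if the brush is moved by more than 20 mm (distance of brush from where it was at the start of the episode above 0.02 m).
It also fails if it takes over 56 s, if anything falls off the work surface, if the arm or the gripper's body presses on something with over 40 N, if the wrist force passes 120 N, or if a joint passes its speed limit or range.

## Working session

There is one attempt and no reset: what is moved stays moved. The work goes in short steps, Python scripts to look and compute and a tool call to move; the robot and the scene stay as the last step left them, time stands still between calls to the robot, and variables do not carry over. Pictures are saved under pics/ and viewed, and the job is handed in when it is done.

Besides the shell and the picture viewer there is one more tool, called after "Emit:" as name(argument=value, ...) on one line, values as JSON. step_arm: Moves the arm, as the interface text tells. Its arguments: {"type":"object","properties":{"steps":{"type":"array"},"jaw":{"type":"number"},"newtons":{"type":"number"}},"required":["steps"]}

```bash
ls; mkdir -p pics
python3 - <<'E'
from rig import ctrl, viewer, workorder
import cv2, pickle
print(ctrl.sense())
for n in ["scene","top"]:
    f=viewer.grab_frame(n); pickle.dump(f,open(f"pics/{n}0.pkl","wb"))
    cv2.imwrite(f"pics/{n}0.png",f["color"][:,:,::-1]); print(n,f["K"],f["pose"])
E
```

```text
pics
{'time': 0.0, 'joints': array([-1.36302032e+00,  3.20297247e-01,  1.56563194e+00, -2.80871343e-05,
        1.25739732e+00, -1.99902486e-02]), 'qd': array([-0.00084075,  0.00040501,  0.0006609 ,  0.0007266 , -0.00062868,
        0.00023568]), 'joint_efforts': array([-1.68441002e-03, -4.12461627e+01, -2.31976658e+01,  7.25866947e-02,
        4.55584796e-02, -1.29714181e-04]), 'tool_pos': array([ 129.74196623, -559.71249427,  235.13545565]), 'ee_rot': array([-8.61855052e-04,  9.93521456e-01,  1.13641390e-01, -9.45755430e-05]), 'ft_force': array([0.51549795, 0.59300176, 1.30946079]), 'moment': array([-0.01959422,  0.03979022,  0.01181599]), 'opening': 1.0009231355493435}
scene [[424.2255663    0.         320.772592  ]
 [  0.         424.2255663  200.50141806]
 [  0.           0.           1.        ]] [[-8.80931200e-01  3.82486636e-01 -2.78682965e-01  9.35839727e+02]
 [ 4.73234908e-01  7.15695242e-01 -5.13642913e-01  5.95410221e+02]
 [ 2.99052230e-03 -5.84366575e-01 -8.11484296e-01  1.03441135e+03]
 [ 0.00000000e+00  0.00000000e+00  0.00000000e+00  1.00000000e+00]]
top [[505.93641438   0.         310.55585771]
 [  0.         505.93641438 196.35372538]
 [  0.           0.           1.        ]] [[-2.42149895e-02 -9.98051564e-01  5.75039967e-02  5.23473769e+02]
 [-9.99636851e-01  2.48535174e-02  1.04148615e-02 -1.45218686e+01]
 [-1.18237454e-02 -5.72309184e-02 -9.98290950e-01  1.56502729e+03]
 [ 0.00000000e+00  0.00000000e+00  0.00000000e+00  1.00000000e+00]]
```

View pics/scene0.png

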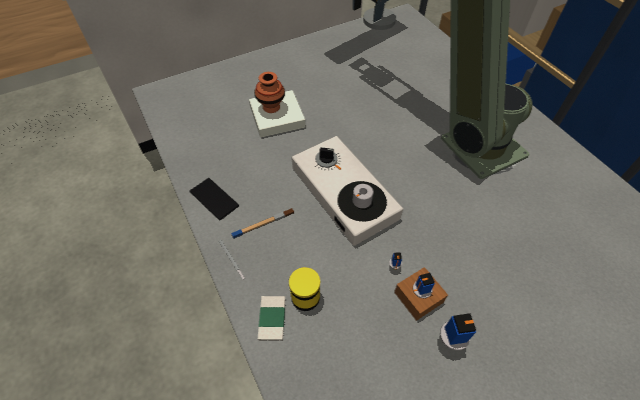

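View pics/top0.png

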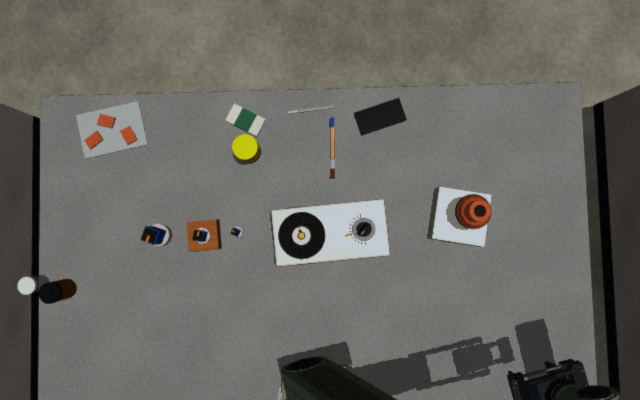

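The scene view shows the dial at about (327,157), the hub at (363,195), the post in its stand at (424,288), and the look-alike posts at (397,260) and (459,330). In the top view they are at (363,230), (301,236) and (203,235). I'll zoom in on each.

Run:
```python
import cv2, numpy as np
s=cv2.imread("pics/scene0.png"); t=cv2.imread("pics/top0.png")
def crop(im,x,y,w,h,k): return cv2.resize(im[y:y+h,x:x+w],None,fx=k,fy=k,interpolation=cv2.INTER_CUBIC)
a=crop(s,300,135,60,50,6); b=crop(s,335,170,60,50,6)
c=crop(t,335,205,60,50,6); d=crop(t,272,212,60,50,6)
cv2.imwrite("pics/z1.png",np.vstack([np.hstack([a,b]),np.hstack([c,d])]))
a=crop(s,390,255,60,60,6); c=crop(t,180,205,60,60,6)
cv2.imwrite("pics/z2.png",np.hstack([a,c]))
```

```text
(no output)
```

View pics/z1.png

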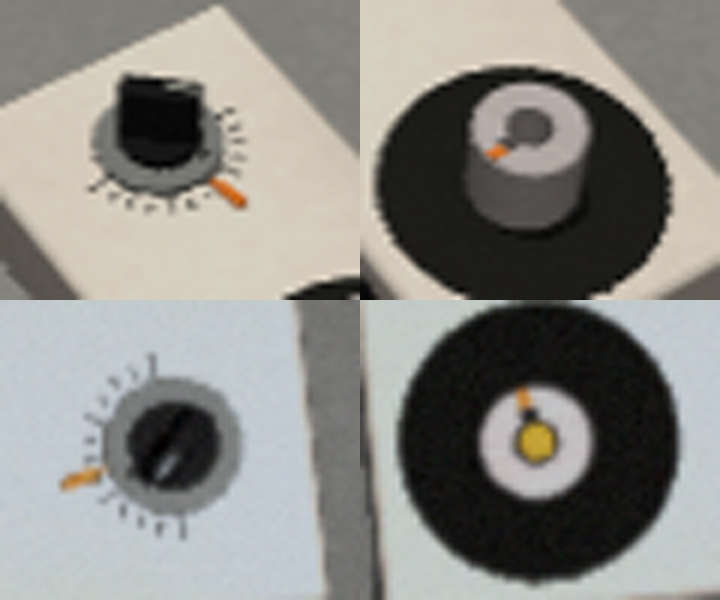

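View pics/z2.png

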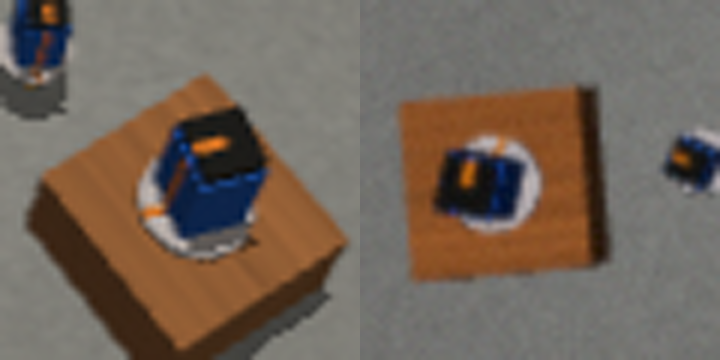

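```bash
cat > h.py <<'E'
import numpy as np, cv2, pickle
def ray(f,px,z):
    K=f["K"];P=f["pose"]; d=P[:3,:3]@np.linalg.inv(K)@np.array([px[0],px[1],1.]); o=P[:3,3]
    return o+d*(z-o[2])/d[2]
def proj(f,p):
    P=f["pose"]; q=P[:3,:3].T@(np.asarray(p,float)-P[:3,3]); q=f["K"]@q; return q[:2]/q[2]
E
python3 - <<'E'
import cv2, numpy as np
s=cv2.imread("pics/scene0.png"); t=cv2.imread("pics/top0.png")
def crop(im,x,y,w,h,k):
    r=im[y:y+h,x:x+w].astype(float); r=255*(r/255)**0.6
    return cv2.resize(r.astype(np.uint8),None,fx=k,fy=k,interpolation=cv2.INTER_NEAREST)
cv2.imwrite("pics/z3.png",np.hstack([crop(s,312,142,26,26,15),crop(t,350,216,26,26,15)]))
E
```

```text
(no output)
```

View pics/z3.png

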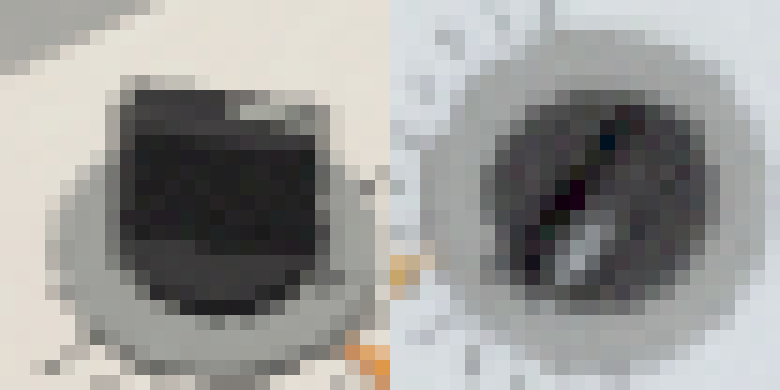

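Run:
```python
from h import *
F={n:pickle.load(open(f"pics/{n}0.pkl","rb")) for n in ["scene","top"]}
def mask(f,roi,fn):
    x,y,w,h=roi; c=f["color"][y:y+h,x:x+w].astype(int); hsv=cv2.cvtColor(f["color"][y:y+h,x:x+w],cv2.COLOR_RGB2HSV)
    m=fn(c,hsv); yy,xx=np.nonzero(m); return np.c_[xx+x,yy+y]
orange=lambda c,h:(h[...,0]>4)&(h[...,0]<22)&(h[...,1]>110)&(h[...,2]>120)
t=F["top"];s=F["scene"]
def fitell(pts): 
    hull=cv2.convexHull(pts.astype(np.float32)); return cv2.fitEllipse(hull)
# turntable outline in top: white
c=t["color"]; 
hsv=cv2.cvtColor(c,cv2.COLOR_RGB2HSV)
m=((hsv[...,2]>165)&(hsv[...,1]<60)).astype(np.uint8)
m[:195]=0;m[270:]=0;m[:,:260]=0;m[:,400:]=0
cn=max(cv2.findContours(m,0,1)[0],key=cv2.contourArea); r=cv2.minAreaRect(cn); box=cv2.boxPoints(r)
w=np.array([ray(t,p,60) for p in box]); print("tt",w.round(1), w.mean(0).round(1))
for i in range(4):
    d=w[(i+1)%4]-w[i]; print(np.linalg.norm(d), np.degrees(np.arctan2(d[1],d[0])))
# dark hub platter, bright hub top in top view
for nm,f,roi,z,fn in [("dialbase top",t,(340,205,46,50),66,lambda c,h:(c.max(2)<175)&(h[...,1]<60)),
                 ("hubtop top",t,(280,215,44,44),105,lambda c,h:c.min(2)>150),
                 ("hubtop scene",s,(345,178,36,30),105,lambda c,h:c.min(2)>140),
                 ]:
    x,y,w_,h_=roi; cc=f["color"][y:y+h_,x:x+w_]; mm=fn(cc.astype(int),cv2.cvtColor(cc,cv2.COLOR_RGB2HSV)).astype(np.uint8)
    k=max(cv2.findContours(mm,0,1)[0],key=cv2.contourArea); k=cv2.convexHull(k)
    W=np.array([ray(f,(p[0][0]+x,p[0][1]+y),z)[:2] for p in k],np.float32); e=cv2.minEnclosingCircle(W); print(nm,cv2.fitEllipse(W),e)
for nm,f,roi,z in [("mark top",t,(335,225,22,20),60),("mark scene",s,(330,158,15,16),60),("hubline top",t,(290,220,20,14),105),("hubline scene",s,(350,190,14,10),105)]:
    p=mask(f,roi,orange); W=np.array([ray(f,q,z)[:2] for q in p]); 
    l=cv2.fitLine(W.astype(np.float32),cv2.DIST_L2,0,.01,.01).ravel(); print(nm,len(p),W.mean(0).round(1),p.mean(0).round(2),np.degrees(np.arctan2(l[1],l[0])))
```

```text
tt [[ 572.7  120.    60. ]
 [ 597.4 -215.7   60. ]
 [ 432.  -226.5   60. ]
 [ 407.3  107.    60. ]] [502.4 -53.8  60. ]
336.6009836684665 -85.7930376810251
165.69792160048118 -176.255298615334
334.4476801311223 94.24588949376832
165.921764253893 4.4889323866529915
dialbase top ((510.4555969238281, -147.06468200683594), (75.37335205078125, 88.07564544677734), 101.6526107788086) ((509.53106689453125, -149.91036987304688), 44.77927780151367)
hubtop top ((496.1976318359375, 30.9351863861084), (49.22236251831055, 50.099586486816406), 88.15670013427734) ((496.15692138671875, 31.05094337463379), 25.25867462158203)
hubtop scene ((486.69921875, 7.498295783996582), (64.55976867675781, 100.72633361816406), 50.24909210205078) ((485.15155029296875, 7.19143009185791), 50.407264709472656)
mark top 8 [ 494.9 -107.4] [348.12 234.25] -70.07677
mark scene 12 [ 497.3 -108.6] [337.5 166.5] -75.8369
hubline top 6 [515.2  35.3] [299.33 228.67] 37.979347
hubline scene 7 [519.5  37.5] [357.43 194.86] -1.2334422
```

Run:
```python
from h import *
F={n:pickle.load(open(f"pics/{n}0.pkl","rb")) for n in ["scene","top"]}
t=F["top"];s=F["scene"]
C=np.array([510,-153.5])
print("axis proj z104",proj(t,[510,-153.5,104]),proj(s,[510,-153.5,104]))
print(t["color"][228:238,358:370].mean(2).astype(int)); print(s["color"][145:156,318:336].mean(2).astype(int))
def ang(a): return np.degrees(np.arctan2(a[1],a[0]))
for f,pts in [(t,[(363.9,230.8),(362.2,233.8),(365.5,223.5),(359.5,233.3)]),(s,[(328,149.2),(333,149.6),(321,148),(321,151)])]:
    for p in pts:
        w=ray(f,p,104)[:2]; print(p,w.round(1),ang(w-C).round(1))
w=[ray(t,p,104) for p in [(365.7,223.2),(359.2,233.3)]]; print(ang((w[1]-w[0])))
# template: predicted bar for angles
for a in (140,145,150,155):
    u=np.array([np.cos(np.radians(a)),np.sin(np.radians(a))]);v=np.array([-u[1],u[0]])
    print(a,[proj(s,[*(C+i*21*u+j*7*v),104]).round(1) for i,j in [(1,1),(1,-1),(-1,-1),(-1,1)]],[proj(t,[*(C+i*21*u+j*7*v),104]).round(1) for i,j in [(1,1),(1,-1),(-1,-1),(-1,1)]])
```

```text
axis proj z104 [364.93555366 228.87457831] [326.82150897 148.19026186]
[[ 27  30  22   6   2  12  23  27  28  26  19  28]
 [ 29  23  11   1   3  30  33  30  23  25  26  26]
 [ 24  22   3   5  29  48  50  29  20  21  28  27]
 [ 19   8  11  25  56  96  66  33  17  28  28  30]
 [ 18  12  17  50  99  93  40  26  28  30  27  34]
 [ 18   4  27  74 119  57  23  25  28  30  30  51]
 [ 37  14  29  81  54  28  21  32  31  33  47  81]
 [ 82  48  48  40  26  24  36  29  44  59  81 120]
 [118  91 108  74  59  59  64  60  80 115 123 127]
 [127 121 122 119 119 118 119 122 122 128 128 131]]
[[204 204 203 203 202 202 203 202 202 201 202 202 202 204 203 202 202 202]
 [204 203 203 202 203 204 203 202 201 202 202 202 203 204 203 203 202 202]
 [203 204 144 110 146 156 155 191 203 202 201 202 203 204 204 203 202 204]
 [203 170  87  23  23  22  21  22  21  57  65  99 145 155 155 191 202 203]
 [203 122  40  28  27  25  24  22  22  59 122 122 116  85  69  98 183 203]
 [202 121  34  20  20  23  25  27  26  26  25  23  37  63  82 100 182 201]
 [202 121  30   9   9   8  10  12  14  16  20  22  21  22  20  90 18
[... 667 characters left out ...]
19.4, 148.8]), array([320.4, 145.4])] [array([362.3, 236.1]), array([358.5, 233.1]), array([367.5, 221.6]), array([371.4, 224.7])]
145 [array([334.1, 147.1]), array([333.6, 150.6]), array([319.5, 149.3]), array([320.1, 145.8])] [array([363. , 236.3]), array([358.9, 233.6]), array([366.9, 221.4]), array([371. , 224.1])]
150 [array([333.9, 146.6]), array([333.9, 150.1]), array([319.7, 149.8]), array([319.8, 146.3])] [array([363.6, 236.5]), array([359.3, 234.1]), array([366.2, 221.3]), array([370.5, 223.6])]
155 [array([333.7, 146.2]), array([334.1, 149.7]), array([319.9, 150.2]), array([319.6, 146.7])] [array([364.3, 236.6]), array([359.8, 234.6]), array([365.6, 221.2]), array([370.1, 223.2])]
```

```bash
cat >> h.py <<'E'
def ang(a): return np.degrees(np.arctan2(a[1],a[0]))
def omask(f,roi,fn):
    x,y,w,h=roi; c=f["color"][y:y+h,x:x+w]; hsv=cv2.cvtColor(c,cv2.COLOR_RGB2HSV)
    m=fn(c.astype(int),hsv.astype(int)); yy,xx=np.nonzero(m); return np.c_[xx+x,yy+y].astype(float)
E
python3 - <<'E'
from h import *
F={n:pickle.load(open(f"pics/{n}0.pkl","rb")) for n in ["scene","top"]}
t=F["top"];s=F["scene"]
def crop(im,x,y,w,h,k):
    r=im[y:y+h,x:x+w].astype(float); r=255*(r/255)**0.6
    return cv2.resize(r.astype(np.uint8),None,fx=k,fy=k,interpolation=cv2.INTER_NEAREST)
cv2.imwrite("pics/z4.png",np.hstack([crop(s,410,265,26,36,15),crop(t,190,220,26,36,15)])[:,:,::-1])
# wood top in top view
p=omask(t,(180,210,50,50),lambda c,h:(h[...,0]<20)&(h[...,1]>100)&(h[...,2]>100))
r=cv2.minAreaRect(p.astype(np.float32)); b=cv2.boxPoints(r); w=np.array([ray(t,q,50) for q in b]); print(w.round(1),w.mean(0).round(1))
for n,roi in [("post",(190,220,28,30))]:
  p=omask(t,roi,lambda c,h:(c[...,2]>c[...,0]+15)|(c.max(2)<45)); print(len(p),p.mean(0),p.min(0),p.max(0))
E
```

```text
Traceback (most recent call last):
KeyError: (slice(265, 301, None), slice(410, 436, None))
```

Run:
```python
from h import *
F={n:pickle.load(open(f"pics/{n}0.pkl","rb")) for n in ["scene","top"]}
t=F["top"];s=F["scene"]
def crop(f,x,y,w,h,k):
    r=f["color"][y:y+h,x:x+w].astype(float); r=255*(r/255)**0.6
    return cv2.resize(r.astype(np.uint8),None,fx=k,fy=k,interpolation=cv2.INTER_NEAREST)
cv2.imwrite("pics/z4.png",np.hstack([crop(s,410,265,26,36,15),crop(t,190,220,26,36,15)])[:,:,::-1])
# wood top in top view
p=omask(t,(180,210,50,50),lambda c,h:(h[...,0]<20)&(h[...,1]>100)&(h[...,2]>100))
r=cv2.minAreaRect(p.astype(np.float32)); b=cv2.boxPoints(r); w=np.array([ray(t,q,50) for q in b]); print(w.round(1),w.mean(0).round(1))
for n,roi in [("post",(190,220,28,30))]:
  p=omask(t,roi,lambda c,h:(c[...,2]>c[...,0]+15)|(c.max(2)<45)); print(len(p),p.mean(0),p.min(0),p.max(0))
```

```text
[[544.4 377.3  50. ]
 [550.  287.6  50. ]
 [460.1 281.   50. ]
 [454.5 370.4  50. ]] [502.3 329.1  50. ]
112 [200.08035714 235.91071429] [193. 230.] [207. 241.]
```

View pics/z4.png

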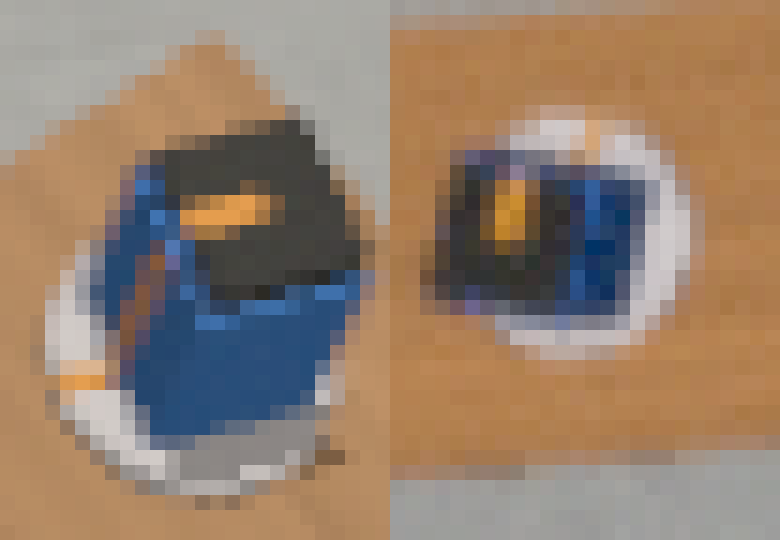

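Run:
```python
from h import *
F={n:pickle.load(open(f"pics/{n}0.pkl","rb")) for n in ["scene","top"]}
t=F["top"];s=F["scene"]
w=lambda f,x,y,z:ray(f,(x,y),z)[:2]
print("flange ctr",w(t,201.5,235,56),"pad ctr",w(t,197.2,235.3,112))
org=lambda c,h:(h[...,0]>6)&(h[...,0]<24)&(h[...,1]>120)&(c[...,0]>130)
# pad line
for nm,f,roi,z in [("padline top",t,(196,230,4,8),112),("padline scene",s,(421,277,9,4),112)]:
    p=omask(f,roi,org); W=np.array([ray(f,q,z)[:2] for q in p]); l=cv2.fitLine(W.astype(np.float32),2,0,.01,.01).ravel(); print(nm,len(p),p.mean(0),W.mean(0),ang(l[:2]))
fl=w(t,203.2,229.0,56); print("fl line",fl, ang(fl-w(t,201.5,235,56)))
# scene: zoom->px
g=lambda x,y:(x/15+410-.5,y/15+265-.5)
fs=w(s,*g(82,382),56); print("scene flange line",fs)
# pad corners scene (black outline) 
pc=[(160,155),(300,120),(362,245),(215,298)]; Wc=np.array([w(s,*g(*q),112) for q in pc]); print(Wc.round(1),Wc.mean(0))
print([ang(Wc[i]-Wc[(i+1)%4]) for i in range(4)],[np.linalg.norm(Wc[i]-Wc[(i+1)%4]) for i in range(4)])
g2=lambda x,y:((x-390)/15+190-.5,y/15+220-.5)
a,b=w(t,*g2(645,180),106),w(t,*g2(627,315),106); print("block right edge",ang(a-b))
a,b=w(t,*g2(455,165),106),w(t,*g2(430,300),106); print("block left edge",ang(a-b))
```

```text
flange ctr [503.08429689 329.1765776 ] pad ctr [503.27880286 328.80970919]
padline top 7 [197.57142857 233.71428571] [507.79564592 327.68862356] -8.914018
padline scene 9 [424.66666667 278.55555556] [509.8747672  328.14629054] -16.441183
fl line [520.81878217 323.87998906] -16.628802510143434
scene flange line [523.52873457 325.54313915]
[[513.5 315.2]
 [490.2 320.8]
 [494.7 342.9]
 [520.5 339.3]] [504.75207017 329.55780262]
[np.float64(-13.406333020442688), np.float64(-101.4241251956329), np.float64(172.0425874632771), np.float64(73.87882934790758)] [np.float64(23.955590423777448), np.float64(22.550840870606173), np.float64(26.039201719788608), np.float64(25.038087168612922)]
block right edge -8.353309447737384
block left edge -11.195525291954793
```

```bash
cat >> h.py <<'E'
def rows(cur,tgt,n=5,hold=0):
    """cur,tgt=(x,y,z mm,yaw deg); prints n-hold interpolated rows then hold; rotation about tool z"""
    d=np.array(tgt[:3])-np.array(cur[:3]); a=np.radians(cur[3]); 
    t=np.array([d[0]*np.cos(a)+d[1]*np.sin(a), d[0]*np.sin(a)-d[1]*np.cos(a), -d[2]])/10
    r=-np.radians(tgt[3]-cur[3]); m=n-hold
    out=[[round(float(v)*min(i+1,m)/m,3) for v in t]+[0,0,round(float(r)*min(i+1,m)/m,4)] for i in range(n)]
    print(tgt,out); return tgt
def plan(cur,tgt,k):
    cur=np.array(cur,float);tgt=np.array(tgt,float)
    for i in range(k): rows(cur+(tgt-cur)*i/k,cur+(tgt-cur)*(i+1)/k)
E
python3 - <<'E'
from h import *
F={n:pickle.load(open(f"pics/{n}0.pkl","rb")) for n in ["scene","top"]}
plan((129.857,-560.159,235.976,13.05),(510,-153.5,150,145),4)
# hub keyway
t=F["top"];s=F["scene"]
cv2.imwrite("pics/z5.png",np.hstack([cv2.resize(f["color"][y:y+24,x:x+24],None,fx=16,fy=16,interpolation=0) for f,x,y in [(s,351,182),(t,289,223)]])[:,:,::-1])
E
```

```text
[ 224.89275 -458.49425  214.482     46.0375 ] [[2.311, -1.552, 0.43, 0, 0, -0.1151], [4.621, -3.103, 0.86, 0, 0, -0.2303], [6.932, -4.655, 1.29, 0, 0, -0.3454], [9.243, -6.206, 1.72, 0, 0, -0.4606], [11.554, -7.758, 2.149, 0, 0, -0.5757]]
[ 319.9285 -356.8295  192.988    79.025 ] [[2.783, -0.043, 0.43, 0, 0, -0.1151], [5.566, -0.087, 0.86, 0, 0, -0.2303], [8.349, -0.13, 1.29, 0, 0, -0.3454], [11.132, -0.173, 1.72, 0, 0, -0.4606], [13.915, -0.217, 2.149, 0, 0, -0.5757]]
[ 414.96425 -255.16475  171.494    112.0125 ] [[2.358, 1.479, 0.43, 0, 0, -0.1151], [4.716, 2.958, 0.86, 0, 0, -0.2303], [7.074, 4.437, 1.29, 0, 0, -0.3454], [9.432, 5.915, 1.72, 0, 0, -0.4606], [11.79, 7.394, 2.149, 0, 0, -0.5757]]
[ 510.  -153.5  150.   145. ] [[1.173, 2.524, 0.43, 0, 0, -0.1151], [2.345, 5.049, 0.86, 0, 0, -0.2303], [3.518, 7.573, 1.29, 0, 0, -0.3454], [4.691, 10.097, 1.72, 0, 0, -0.4606], [5.863, 12.621, 2.149, 0, 0, -0.5757]]
```

View pics/z5.png

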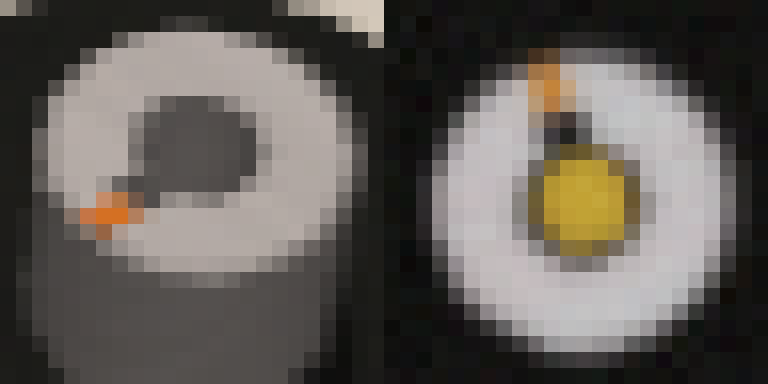

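The hub's keyway line is at zoomed (549,82) in the top view against a hub centre of (582,204), which puts the keyway about 14° to the left of world +x. Next I move above the dial.

Emit:
step_arm(steps=[[2.311,-1.552,0.43,0,0,-0.1151],[4.621,-3.103,0.86,0,0,-0.2303],[6.932,-4.655,1.29,0,0,-0.3454],[9.243,-6.206,1.72,0,0,-0.4606],[11.554,-7.758,2.149,0,0,-0.5757]], jaw=-1)

```text
time: 0.52
tool_pos: [225.4, -457.2, 213.9]
ee_rot: [-0.0, 0.919, 0.393, 0.0]
ft_force: [0.1, 0.7, -0.0]
opening: 0.998
```

Emit:
step_arm(steps=[[2.783,-0.043,0.43,0,0,-0.1151],[5.566,-0.087,0.86,0,0,-0.2303],[8.349,-0.13,1.29,0,0,-0.3454],[11.132,-0.173,1.72,0,0,-0.4606],[13.915,-0.217,2.149,0,0,-0.5757]])

```text
time: 0.93
tool_pos: [320.5, -355.5, 192.5]
ee_rot: [-0.0, 0.77, 0.638, -0.0]
ft_force: [-0.2, 0.2, 0.9]
opening: 1.002
```

Emit:
step_arm(steps=[[2.358,1.479,0.43,0,0,-0.1151],[4.716,2.958,0.86,0,0,-0.2303],[7.074,4.437,1.29,0,0,-0.3454],[9.432,5.915,1.72,0,0,-0.4606],[11.79,7.394,2.149,0,0,-0.5757]])

```text
time: 1.35
tool_pos: [415.5, -253.9, 171.0]
ee_rot: [-0.0, 0.557, 0.831, -0.0]
ft_force: [0.4, 0.2, -0.2]
opening: 0.998
```

Emit:
step_arm(steps=[[1.173,2.524,0.43,0,0,-0.1151],[2.345,5.049,0.86,0,0,-0.2303],[3.518,7.573,1.29,0,0,-0.3454],[4.691,10.097,1.72,0,0,-0.4606],[5.863,12.621,2.149,0,0,-0.5757]])

```text
time: 1.77
tool_pos: [510.5, -152.3, 149.4]
ee_rot: [-0.0, 0.298, 0.955, -0.0]
ft_force: [0.1, 0.4, 0.2]
opening: 1.0
```

Run:
```python
from h import *
from rig import ctrl
F={n:pickle.load(open(f"pics/{n}0.pkl","rb")) for n in ["scene","top"]}
w=lambda f,x,y,z:ray(f,(x,y),z)[:2]
g=lambda x,y,ox,oy:(x/16+ox-.5,y/16+oy-.5)
for f,c,o,ox,oy in [(F["scene"],(203,148),(108,213),351,182),(F["top"],(198,204),(165,84),289,223)]:
    a=w(f,*g(*c,ox,oy),105); b=w(f,*g(*o,ox,oy),105); print(a,b,np.linalg.norm(b-a),ang(b-a))
st=ctrl.sense(); q=st["ee_rot"]; print(st["time"],st["tool_pos"],q,np.degrees(2*np.arctan2(q[2],q[1])),st["joints"][5],st["ft_force"])
```

```text
[498.30761864  32.95469527] [519.8790351   37.16817955] 21.979068631427882 11.052268090458844
[496.14716016  31.28772978] [517.83404995  36.73213445] 22.359846402700157 14.092629938849095
1.7667 [ 510.54285979 -152.2753569   149.43747325] [-3.77218714e-04  2.97984295e-01  9.54570695e-01 -7.24175274e-05] 145.32684664805822 -1.2769029285947475 [0.0598121  0.41162266 0.15995426]
```

Emit:
step_arm(steps=[[0,0,1.6,0,0,0],[0,0,3.2,0,0,0],[0,0,4.7,0,0,0],[0,0,4.7,0,0,0],[0,0,4.7,0,0,0]])

```text
time: 2.18
tool_pos: [509.4, -153.3, 102.3]
ee_rot: [-0.001, 0.301, 0.954, -0.0]
ft_force: [0.3, -0.2, 0.6]
opening: 0.997
```

Emit:
step_arm(steps=[[0,0,0,0,0,0],[0,0,0,0,0,0],[0,0,0,0,0,0],[0,0,0,0,0,0],[0,0,0,0,0,0]], jaw=1, newtons=15)

```text
time: 2.6
tool_pos: [510.2, -153.7, 103.5]
ee_rot: [0.001, 0.301, 0.954, -0.0]
ft_force: [-0.2, 0.9, -0.1]
opening: 0.666
```

Emit:
step_arm(steps=[[0,0,0,0,0,0],[0,0,0,0,0,0],[0,0,0,0,0,0],[0,0,0,0,0,0],[0,0,0,0,0,0]])

```text
time: 3.02
tool_pos: [510.0, -153.5, 103.0]
ee_rot: [-0.0, 0.301, 0.954, -0.0]
ft_force: [0.1, 0.1, -0.4]
opening: 0.298
```

Emit:
step_arm(steps=[[0,0,0,0,0,0],[0,0,0,0,0,0],[0,0,0,0,0,0],[0,0,0,0,0,0],[0,0,0,0,0,0]])

```text
time: 3.43
tool_pos: [510.2, -152.8, 103.0]
ee_rot: [-0.0, 0.301, 0.954, 0.001]
ft_force: [0.8, 4.6, -0.1]
opening: 0.15
```

Emit:
step_arm(steps=[[0,0,0,0,0,0.11],[0,0,0,0,0,0.22],[0,0,0,0,0,0.33],[0,0,0,0,0,0.44],[0,0,0,0,0,0.55]])

```text
time: 3.85
tool_pos: [510.8, -152.2, 103.0]
ee_rot: [0.0, 0.551, 0.834, 0.001]
ft_force: [2.7, 8.4, -1.0]
opening: 0.151
```

Emit:
step_arm(steps=[[0,0,0,0,0,0.104],[0,0,0,0,0,0.104],[0,0,0,0,0,0.104],[0,0,0,0,0,0.104],[0,0,0,0,0,0.104]])

```text
time: 4.27
tool_pos: [511.0, -152.2, 103.0]
ee_rot: [0.0, 0.592, 0.806, 0.002]
ft_force: [3.4, 7.4, -0.2]
opening: 0.157
```

Run:
```python
from h import *
from rig import ctrl,viewer
st=ctrl.sense(); q=st["ee_rot"]; print(st["time"],st["tool_pos"],np.degrees(2*np.arctan2(q[2],q[1])),st["ft_force"],st["moment"],st["opening"])
z=[]
for n,x,y in [("scene",300,130),("top",335,205)]:
    f=viewer.grab_frame(n); pickle.dump(f,open(f"pics/{n}1.pkl","wb"))
    z.append(cv2.resize(f["color"][y:y+50,x:x+50],None,fx=8,fy=8,interpolation=0))
cv2.imwrite("pics/d1.png",np.hstack(z)[:,:,::-1])
```

```text
4.2667 [ 510.99142285 -152.15374794  102.98778371] 107.46193850944691 [ 3.38776157  7.44060073 -0.24539146] [ 1.38305521 -0.79317274 -0.04535104] 0.15700326879510906
```

View pics/d1.png

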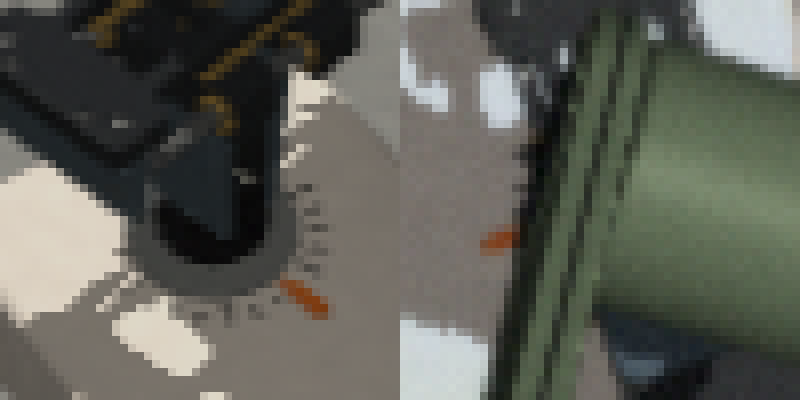

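Emit:
step_arm(steps=[[0,0,0,0,0,0],[0,0,0,0,0,0],[0,0,-0.3,0,0,0],[0,0,-3.3,0,0,0],[0,0,-7,0,0,0]], jaw=-0.2)

```text
time: 4.78
tool_pos: [507.8, -153.5, 171.4]
ee_rot: [-0.003, 0.591, 0.807, -0.002]
ft_force: [0.5, 0.4, 0.2]
opening: 0.488
```

Run:
```python
from h import *
plan((510,-153.5,173,107.5),(504.6,329.8,200,78.5),3)
```

```text
[508.2          7.6        182.          97.83333333] [[3.084, 0.935, -0.18, 0, 0, 0.0337], [6.167, 1.869, -0.36, 0, 0, 0.0675], [9.251, 2.804, -0.54, 0, 0, 0.1012], [12.335, 3.738, -0.72, 0, 0, 0.135], [15.419, 4.673, -0.9, 0, 0, 0.1687]]
[506.4        168.7        191.          88.16666667] [[3.197, 0.403, -0.18, 0, 0, 0.0337], [6.394, 0.807, -0.36, 0, 0, 0.0675], [9.591, 1.21, -0.54, 0, 0, 0.1012], [12.787, 1.614, -0.72, 0, 0, 0.135], [15.984, 2.017, -0.9, 0, 0, 0.1687]]
[504.6 329.8 200.   78.5] [[3.219, -0.139, -0.18, 0, 0, 0.0337], [6.438, -0.278, -0.36, 0, 0, 0.0675], [9.658, -0.417, -0.54, 0, 0, 0.1012], [12.877, -0.556, -0.72, 0, 0, 0.135], [16.096, -0.695, -0.9, 0, 0, 0.1687]]
```

Emit:
step_arm(steps=[[3.084,0.935,-0.18,0,0,0.0337],[6.167,1.869,-0.36,0,0,0.0675],[9.251,2.804,-0.54,0,0,0.1012],[12.335,3.738,-0.72,0,0,0.135],[15.419,4.673,-0.9,0,0,0.1687]])

```text
time: 5.2
tool_pos: [507.9, 8.3, 182.5]
ee_rot: [0.001, 0.658, 0.753, -0.0]
ft_force: [0.4, 0.3, -0.2]
opening: 0.605
```

Emit:
step_arm(steps=[[3.197,0.403,-0.18,0,0,0.0337],[6.394,0.807,-0.36,0,0,0.0675],[9.591,1.21,-0.54,0,0,0.1012],[12.787,1.614,-0.72,0,0,0.135],[15.984,2.017,-0.9,0,0,0.1687]])

```text
time: 5.62
tool_pos: [506.2, 169.6, 191.4]
ee_rot: [0.001, 0.719, 0.695, -0.0]
ft_force: [0.7, -0.9, -0.3]
opening: 0.601
```

Run:
```python
from h import *
from rig import ctrl,viewer
st=ctrl.sense(); q=st["ee_rot"]; print(st["time"],st["tool_pos"],np.degrees(2*np.arctan2(q[2],q[1])),st["opening"])
z=[]
for n,x,y in [("scene",300,130),("top",335,205)]:
    f=viewer.grab_frame(n); pickle.dump(f,open(f"pics/{n}2.pkl","wb"))
    z.append(cv2.resize(f["color"][y:y+50,x:x+50],None,fx=8,fy=8,interpolation=0))
cv2.imwrite("pics/d2.png",np.hstack(z)[:,:,::-1])
```

```text
5.6167 [506.18556788 169.64676682 191.407516  ] 88.0919469976504 0.6012661195843195
```

View pics/d2.png

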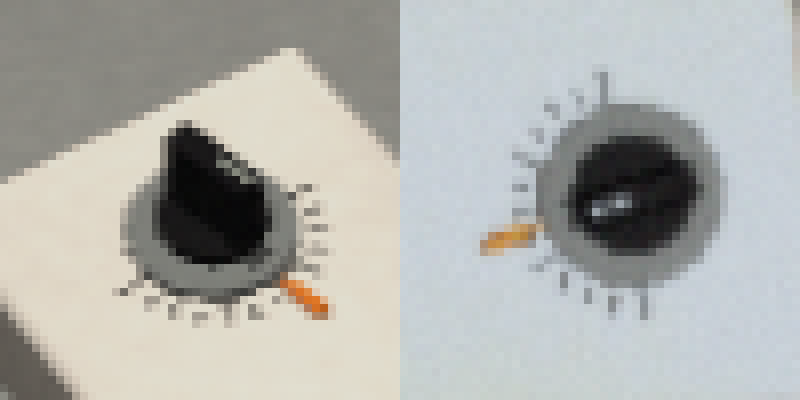

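Run:
```python
from h import *
from scipy.optimize import least_squares
F={n:pickle.load(open(f"pics/{n}2.pkl","rb")) for n in ["scene","top"]}
for n,roi,mroi,thr,rows_ in [("top",(350,214,28,30),(338,228,18,14),165,None),("scene",(314,150,26,20),(332,162,12,12),165,None)]:
    f=F[n]
    p=omask(f,roi,lambda c,h:c.max(2)<thr)
    hull=cv2.convexHull(p.astype(np.float32))[:,0]
    W=np.array([ray(f,q,66)[:2] for q in hull])
    if n=="scene": # only front half: far from bar occlusion -> keep points toward camera
        W=W[(W@np.array([.477,.879]))>np.array([512,-152])@np.array([.477,.879])-5]
    c=least_squares(lambda v:np.hypot(*(W-v[:2]).T)-v[2],[511,-152,34],loss="soft_l1").x
    m=omask(f,mroi,lambda c,h:(h[...,0]>4)&(h[...,0]<22)&(h[...,1]>90)&(h[...,2]>120))
    M=np.array([ray(f,q,60)[:2] for q in m]); l=cv2.fitLine(M.astype(np.float32),2,0,.01,.01).ravel()
    print(n,c,M.mean(0),np.linalg.norm(M.mean(0)-c[:2]),ang(M.mean(0)-c[:2]),ang(-l[:2]),ang(l[:2]))
    roi2={"top":(358,228,9,4),"scene":(326,149,8,5)}[n]
    wl=omask(f,roi2,lambda c,h:c.min(2)>70); 
    if len(wl)>2:
        V=np.array([ray(f,q,104)[:2] for q in wl]); l=cv2.fitLine(V.astype(np.float32),2,0,.01,.01).ravel(); print(len(wl),"line",V.mean(0),ang(l[:2]),ang(V.mean(0)-c[:2]))
```

```text
top [ 509.10721512 -148.1192489    38.03825899] [ 495.62811617 -107.90064358] 42.417240862169145 108.52836290374655 108.10609 -71.893906
9 line [ 507.04184203 -142.09092055] -72.97587 108.91203654588884
scene [ 517.8104637  -140.48106562   37.26385496] [ 497.01171538 -107.59069969] 38.91483138858622 122.30786791155386 101.18202 -78.81798
19 line [ 503.66382708 -140.02872647] -59.595974 178.1685896547312
```

The pictures show the pointer at about 107° and the mark at about 108°, so the dial is set. Next is the post.

Emit:
step_arm(steps=[[3.219,-0.139,-0.18,0,0,0.0337],[6.438,-0.278,-0.36,0,0,0.0675],[9.658,-0.417,-0.54,0,0,0.1012],[12.877,-0.556,-0.72,0,0,0.135],[16.096,-0.695,-0.9,0,0,0.1687]])

```text
time: 6.13
tool_pos: [504.7, 329.8, 200.2]
ee_rot: [0.001, 0.775, 0.632, -0.0]
ft_force: [0.1, 0.2, -1.0]
opening: 0.603
```

Emit:
step_arm(steps=[[0,0,3,0,0,0],[0,0,6,0,0,0],[0,0,8,0,0,0],[0,0,8,0,0,0],[0,0,8,0,0,0]])

```text
time: 6.55
tool_pos: [504.4, 328.6, 119.4]
ee_rot: [0.0, 0.774, 0.633, -0.001]
ft_force: [-0.0, 0.5, 0.6]
opening: 0.602
```

Run:
```python
from h import *
from rig import ctrl,viewer
st=ctrl.sense(); q=st["ee_rot"]; print(st["time"],st["tool_pos"],np.degrees(2*np.arctan2(q[2],q[1])),st["ft_force"],st["opening"])
f=viewer.grab_frame("scene"); x,y=370,200
cv2.imwrite("pics/d3.png",cv2.resize(f["color"][y:y+130,x:x+130],None,fx=4.5,fy=4.5)[:,:,::-1])
```

```text
6.55 [504.44613272 328.62127159 119.38867421] 78.5011166351168 [-0.02799323  0.50842688  0.61351372] 0.6022988095114041
```

View pics/d3.png

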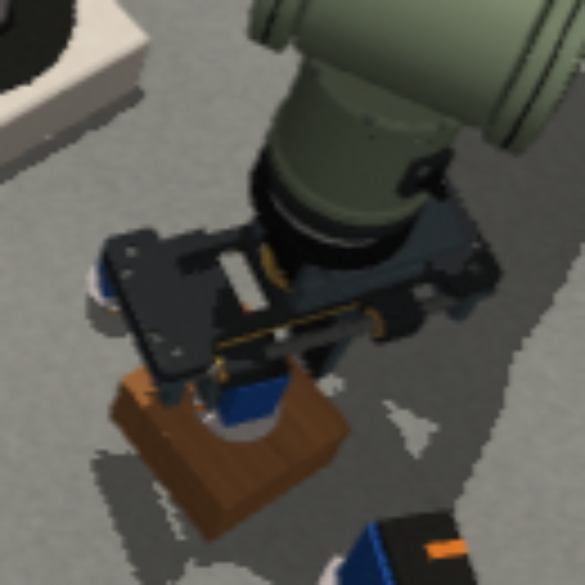

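Emit:
step_arm(steps=[[0,0,1.3,0,0,0],[0,0,2.6,0,0,0],[0,0,2.6,0,0,0],[0,0,2.6,0,0,0],[0,0,2.6,0,0,0]], jaw=1, newtons=40)

```text
time: 7.02
tool_pos: [505.3, 330.0, 95.5]
ee_rot: [0.0, 0.774, 0.633, 0.001]
ft_force: [0.2, -0.5, -1.8]
opening: 0.326
```

Emit:
step_arm(steps=[[0,0,0,0,0,0],[0,0,0,0,0,0],[0,0,0,0,0,0],[0,0,0,0,0,0],[0,0,0,0,0,0]])

```text
time: 7.43
tool_pos: [505.3, 330.0, 95.4]
ee_rot: [0.0, 0.774, 0.633, 0.001]
ft_force: [-0.3, -1.3, 5.7]
opening: 0.325
```

Emit:
step_arm(steps=[[0,0,-1.5,0,0,0],[0,0,-4.5,0,0,0],[0,0,-8,0,0,0],[0,0,-10.6,0,0,0],[0,0,-10.6,0,0,0]])

```text
time: 7.85
tool_pos: [507.0, 331.6, 206.0]
ee_rot: [0.001, 0.774, 0.633, 0.006]
ft_force: [0.9, 0.6, -1.5]
opening: 0.328
```

Run:
```python
from h import *
from rig import ctrl,viewer
st=ctrl.sense(); q=st["ee_rot"]; print(st["time"],st["tool_pos"],np.degrees(2*np.arctan2(q[2],q[1])),st["ft_force"],st["opening"])
f=viewer.grab_frame("scene"); x,y=370,200;pickle.dump(f,open("pics/scene4.pkl","wb"))
cv2.imwrite("pics/d4.png",cv2.resize(f["color"][y:y+100,x:x+100],None,fx=6,fy=6)[:,:,::-1])
plan((504.6,329.8,200,78.5),(497.6,32.6,200,103.5),2)
```

```text
7.85 [507.01251623 331.63852274 205.9922056 ] 78.5267070612476 [ 0.87064985  0.62189736 -1.46271517] 0.3275892974527048
[501.1 181.2 200.   91. ] [[-2.926, 0.524, -0.0, 0, 0, -0.0436], [-5.853, 1.048, -0.0, 0, 0, -0.0873], [-8.779, 1.572, -0.0, 0, 0, -0.1309], [-11.705, 2.096, -0.0, 0, 0, -0.1745], [-14.631, 2.62, -0.0, 0, 0, -0.2182]]
[497.6  32.6 200.  103.5] [[-2.97, -0.122, -0.0, 0, 0, -0.0436], [-5.941, -0.244, -0.0, 0, 0, -0.0873], [-8.911, -0.366, -0.0, 0, 0, -0.1309], [-11.881, -0.487, -0.0, 0, 0, -0.1745], [-14.852, -0.609, -0.0, 0, 0, -0.2182]]
```

View pics/d4.png

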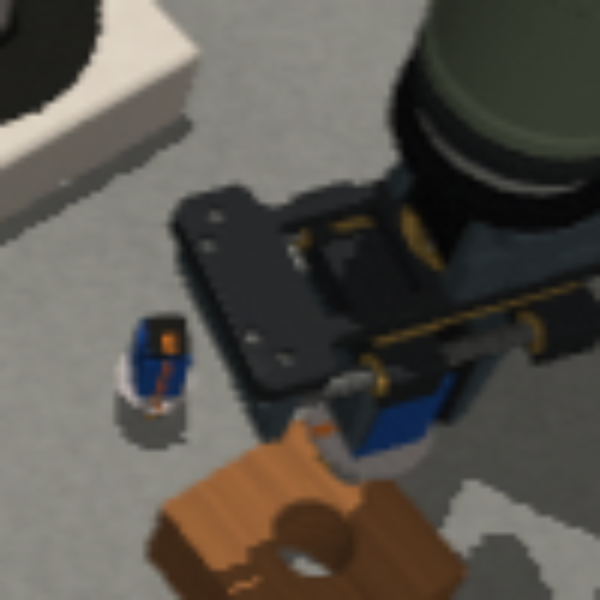

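Emit:
step_arm(steps=[[-2.93,0.52,-0.2,0,0,-0.0436],[-5.85,1.05,-0.4,0,0,-0.0873],[-8.78,1.57,-0.6,0,0,-0.1309],[-11.7,2.1,-0.8,0,0,-0.1745],[-14.63,2.62,-0.8,0,0,-0.2182]])

```text
time: 8.32
tool_pos: [499.7, 179.7, 206.0]
ee_rot: [-0.001, 0.7, 0.714, -0.002]
ft_force: [1.0, -0.9, -2.9]
opening: 0.327
```

Emit:
step_arm(steps=[[-3.46,-0.142,0,0,0,-0.0436],[-6.9,-0.284,0,0,0,-0.0873],[-10.36,-0.426,0,0,0,-0.1309],[-13.4,-0.55,0,0,0,-0.1745],[-14.85,-0.609,0,0,0,-0.2094]])

```text
time: 8.73
tool_pos: [495.7, 29.5, 205.8]
ee_rot: [-0.001, 0.622, 0.783, -0.002]
ft_force: [-0.2, 0.0, -1.5]
opening: 0.326
```

Emit:
step_arm(steps=[[0,0,0,0,0,0],[0,0,0,0,0,0],[0,0,0,0,0,0],[0,0,0,0,0,0],[0,0,0,0,0,0]])

```text
time: 9.15
tool_pos: [497.4, 33.7, 207.6]
ee_rot: [-0.0, 0.622, 0.783, -0.0]
ft_force: [-0.2, -0.4, -2.8]
opening: 0.324
```

Run:
```python
from h import *
from rig import ctrl,viewer
st=ctrl.sense(); q=st["ee_rot"]; print(st["time"],st["tool_pos"],q,np.degrees(2*np.arctan2(q[2],q[1])),st["ft_force"],st["moment"],st["opening"])
z=[]
for n,x,y in [("scene",330,140),("top",275,210)]:
    f=viewer.grab_frame(n); pickle.dump(f,open(f"pics/{n}5.pkl","wb"))
    z.append(cv2.resize(f["color"][y:y+66,x:x+50],None,fx=8,fy=8))
cv2.imwrite("pics/d5.png",np.hstack(z)[:,:,::-1])
```

```text
9.15 [497.43877386  33.65671612 207.55594665] [-3.26474032e-04  6.21849382e-01  7.83136779e-01 -1.55529254e-04] 103.09736948165637 [-0.16180075 -0.3937932  -2.79601416] [ 0.0188626  -0.138467   -0.01492826] 0.32383639516877805
```

View pics/d5.png

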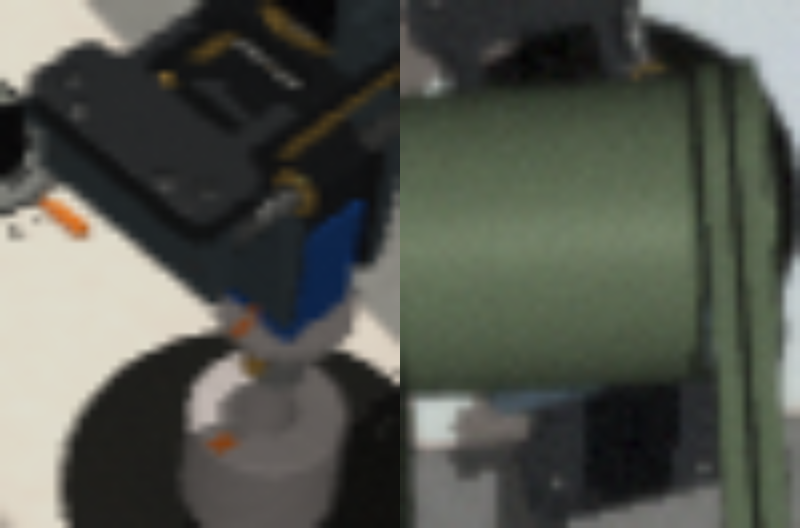

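Run:
```python
from h import *
f=pickle.load(open("pics/scene5.pkl","rb"))
f0=pickle.load(open("pics/scene0.pkl","rb"))
for nm,p in [("hubtop",(498.3,33,105)),("fl bot",(497.5,33,162)),("fl top",(497.5,33,168)),("tip",(497.5,33,124))]: 
    q=proj(f,p); print(nm,q,(q-[330,140]+.5)*8)
x,y=345,165
cv2.imwrite("pics/d6.png",np.hstack([cv2.resize(g["color"][y:y+48,x:x+36],None,fx=11,fy=11,interpolation=0) for g in (f,f0)])[:,:,::-1])
```

```text
hubtop [363.19852084 190.76056881] [269.58816672 410.0845505 ]
fl bot [365.27560165 177.61589355] [286.20481319 304.92714841]
fl top [365.47692098 176.18081114] [287.81536784 293.44648911]
tip [364.04017241 186.4225131 ] [276.32137932 375.38010482]
```

View pics/d6.png

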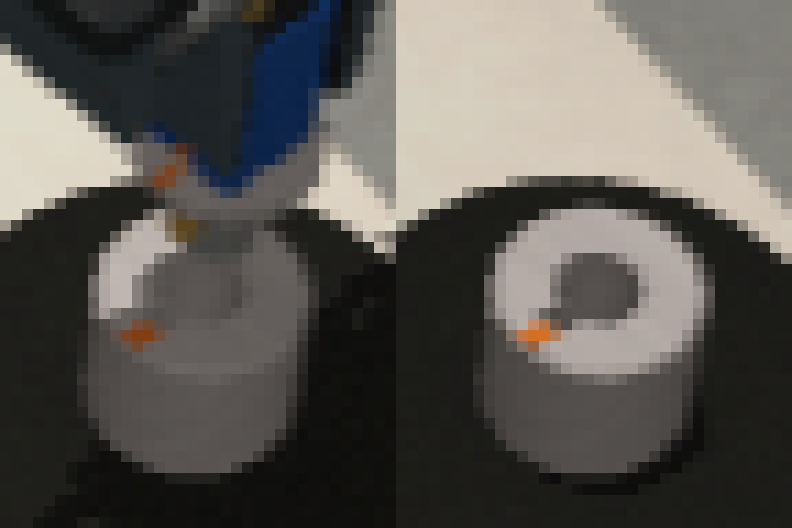

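Emit:
step_arm(steps=[[0,0,0.8,0,0,0],[0,0,1.5,0,0,0],[0,0,2.1,0,0,0],[0,0,2.6,0,0,0],[0,0,3.0,0,0,0]])

```text
time: 9.67
tool_pos: [497.1, 32.6, 176.9]
ee_rot: [-0.001, 0.622, 0.783, -0.0]
ft_force: [0.5, 0.8, -2.9]
opening: 0.328
```

Emit:
step_arm(steps=[[0,0,0,0,0,0],[0,0,0,0,0,0],[0,0,0,0,0,0],[0,0,0,0,0,0],[0,0,0,0,0,0]])

```text
time: 10.08
tool_pos: [497.8, 32.6, 178.3]
ee_rot: [0.0, 0.622, 0.783, 0.0]
ft_force: [-0.7, -0.4, -1.8]
opening: 0.324
```

Emit:
step_arm(steps=[[0,0,0.2,0,0,0],[0,0,0.4,0,0,0],[0,0,0.55,0,0,0],[0,0,0.7,0,0,0],[0,0,0.7,0,0,0]])

```text
time: 10.5
tool_pos: [497.3, 32.6, 170.5]
ee_rot: [-0.0, 0.622, 0.783, -0.0]
ft_force: [-0.8, 0.4, -2.9]
opening: 0.325
```

Emit:
step_arm(steps=[[0,0,0.2,0,0,0],[0,0,0.4,0,0,0],[0,0,0.6,0,0,0],[0,0,0.8,0,0,0],[0,0,0.8,0,0,0]])

```text
time: 10.92
tool_pos: [497.2, 32.6, 162.5]
ee_rot: [-0.0, 0.622, 0.783, -0.0]
ft_force: [0.2, -0.2, -1.8]
opening: 0.327
```

Emit:
step_arm(steps=[[0,0,0.3,0,0,0],[0,0,0.6,0,0,0],[0,0,0.9,0,0,0],[0,0,1.2,0,0,0],[0,0,1.2,0,0,0]])

```text
time: 11.33
tool_pos: [497.9, 32.6, 151.6]
ee_rot: [0.0, 0.622, 0.783, 0.0]
ft_force: [-2.1, 0.0, 8.5]
opening: 0.323
```

Emit:
step_arm(steps=[[0,0,0,0,0,0],[0,0,0,0,0,0],[0,0,0,0,0,0],[0,0,0,0,0,0],[0,0,0,0,0,0]])

```text
time: 11.75
tool_pos: [497.9, 32.6, 152.2]
ee_rot: [0.001, 0.622, 0.783, 0.0]
ft_force: [-1.9, 0.8, 7.3]
opening: 0.325
```

Emit:
step_arm(steps=[[0,0,0.1,0,0,0],[0,0,0.2,0,0,0],[0,0,0.3,0,0,0],[0,0,0.3,0,0,0],[0,0,0.3,0,0,0]])

```text
time: 12.17
tool_pos: [497.9, 32.6, 150.4]
ee_rot: [0.001, 0.622, 0.783, 0.001]
ft_force: [-5.1, 0.3, 16.0]
opening: 0.326
```

Emit:
step_arm(steps=[[0,0,0.1,0,0,0],[0,0,0.2,0,0,0],[0,0,0.2,0,0,0],[0,0,0.2,0,0,0],[0,0,0.2,0,0,0]])

```text
time: 12.58
tool_pos: [497.8, 32.6, 150.3]
ee_rot: [0.001, 0.622, 0.783, 0.001]
ft_force: [-7.5, -2.0, 27.8]
opening: 0.325
```

Emit:
step_arm(steps=[[0,0,0,0,0,0],[0,0,0,0,0,0],[0,0,0,0,0,0],[0,0,0,0,0,0],[0,0,0,0,0,0]])

```text
time: 13.0
tool_pos: [497.9, 32.6, 150.3]
ee_rot: [0.001, 0.622, 0.783, 0.001]
ft_force: [-7.4, -2.0, 27.9]
opening: 0.324
```

Run:
```python
from h import *
from rig import ctrl,viewer
st=ctrl.sense(); q=st["ee_rot"]; print(st["time"],st["tool_pos"],q,np.degrees(2*np.arctan2(q[2],q[1])),st["ft_force"],st["moment"],st["opening"])
f=viewer.grab_frame("scene"); x,y=305,140
cv2.imwrite("pics/d7.png",cv2.resize(f["color"][y:y+75,x:x+95],None,fx=8,fy=8)[:,:,::-1]); cv2.imwrite("pics/full7.png",f["color"][:,:,::-1])
```

```text
13.0 [497.8554715   32.59659995 150.31823142] [0.00109713 0.62232069 0.78276118 0.00083483] 103.02830868203365 [-7.42610168 -1.95152632 27.93092148] [-9.27650972e-02  1.83596781e+00  9.12675934e-04] 0.3241732773243111
```

View pics/d7.png

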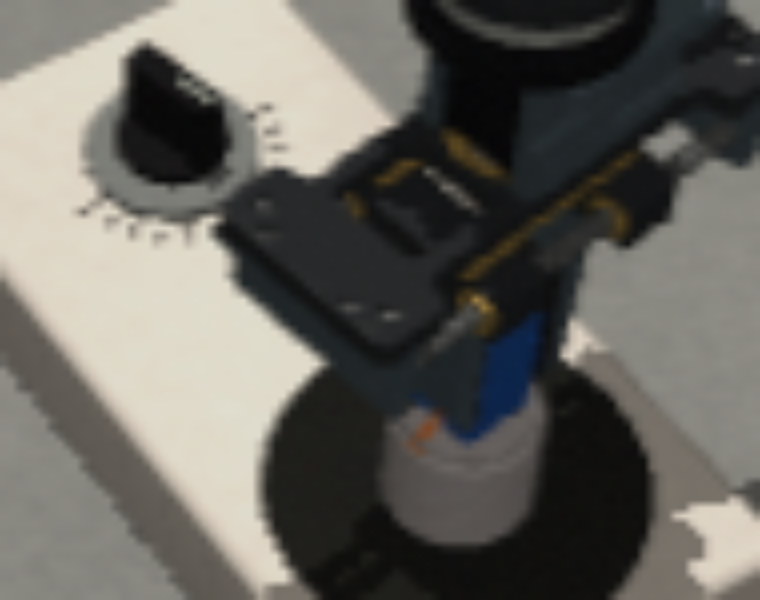

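View pics/full7.png

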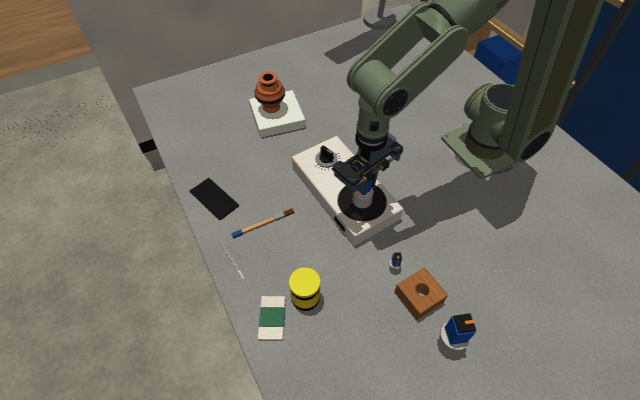

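The flange sits flush on the hub with no gap visible, at about (460,455) in the zoomed picture. The dial is unchanged, and the pot, can and brush are where they started. The push is steady at 28 N, so I'm handing in the job.

Run:
```python
from rig import workorder
print(workorder.sign_off())
```

```text
the job is handed in; nothing more can be done
None
```

The job is handed in at about 13 s. The dial is set, and the post is keyed into the hub and held fully down in the gripper. The sign-off gave no verdict.

- **Dial:** I gripped the bar and turned it clockwise by 0.65 rad. In the top view the pointer then stood at about 107° and the orange mark at about 108°. My scene-view fit for the dial was poor (it picked up scale ticks), so I relied on the top view. The last pictures show the dial unchanged.
- **Post:** I took the middle-sized post from its stand and turned it to about 13° (the keyway measured 14° from the top view, 11° from the scene view). The key went in without any side force.
- **Fully home:** The force then rose to a steady 28 N upward at TCP height 150.3 mm. I expected the flange to meet the hub at about 150.4 mm, and the picture shows no gap. Seat travel was not measured directly.
- **Last state:** The gripper was still closed on the post at an opening of 0.324 (about 29.5 mm on the 30 mm block) and the tool was upright. A side force of about 7 N remained. The pot, can and brush look unmoved in the last picture.

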